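# Copy the sole angle of a plaster foot model to a brace jig with a locking bevel

## Robot

A 6-joint arm with a two-finger parallel gripper is mounted at the origin on the work surface. World frame = base frame: x ahead of the robot, y to its left, z up, the work surface at z = 0. Lengths are in mm, angles in rad, forces in N, time in s.
With the tool pointing down it reaches from about 350 to 775 mm from the base axis. Payload 7.3 kg.
Tool frame: the origin (TCP) lies on the centre line of the jaws, within the pads' length; the fingertips stand bot.tip_reach ahead of it and the grasp point (between the pads) lies 6 mm ahead of it (bot.tip_reach is the distance from the TCP to the fingertips, in mm); z points along the fingers, y is the direction in which the jaws open and shut (so a half turn about z gives the same grasp; the last joint's range is limited). The gripper opens to 92 mm and grips with 3 to 60 N. Pads are 19 mm wide; open, the fingers measure 130 mm over their backs; the gripper's body (75 mm by 190 mm) begins 47 mm behind the grasp point.
Start: joints at [1.087, 0.342, 1.524, -0, 1.275, -0.146], TCP at [173.976, 495.353, 251.741] pointing down, gripper open.
Joint ranges: [-2.53, 2.53], [-0.77, 2.02], [0.04, 2.7], [-1, 4.14], [0.28, 2.66], [-3.11, 3.11]. Speed limits (rad/s): [2.57, 2.57, 3.14, 3.14, 3.14, 3.14].

## Interface

Orientations are given as [roll, pitch, yaw] about the fixed x, y, z axes, in that order (R = Rz(yaw) Ry(pitch) Rx(roll)).
In Python, from plant import bot gives the robot as it stands.
- The arm moves only by the tool step_arm, never from a script. Its argument "deltas" is a list of rows, each a list of 6 numbers: the shift along the tool's x, y, z in mm, then the turn, a rotation vector about the tool's x, y, z in rad. A call has 1 to 5 rows; each row is the pose to reach, as a shift and turn from the pose commanded when the call began, along the tool's axes at that moment; what a row does not reach only later rows make up. A row lasts 1/12 s, in which the tool goes at most 41.7 mm and 7.16 degrees, less where a joint would pass 70% of its speed; a pose out of reach is approached as far as the arm can. A call with a gripper value outside its range is refused whole. "fingers" is the finger opening in mm, from 0 to 91.8, set as the call begins (left out, the last holds). The fingers move at their own pace and stop on an object; the grip force is fixed at half the most. Time passes only in rows, so rows that repeat a pose let the fingers close. It gives the time, the measured TCP pose, the force and the opening at its end, in the units of the state.
- bot.get_obs(): the state, without advancing time (a new reading comes with each control period).
- bot.capture(name): name is "scene" or "top" or "wrist"; returns a dict with "color" (384x512x3 uint8, red, green, blue), "fx", "fy", "cx", "cy" (pixels), "k1" (the pictures are not rectified: a ray, as slopes to the right and down, at radius r is drawn at 1 + k1 r^2 times it, then the intrinsics apply), "R" (3x3) and "t" (3): a world point X has camera coordinates R X + t. Camera axes: x right, y down, z forward; pixel columns grow to the right and rows downward; lengths in mm; the calibration is good to about 2 mm. A picture is of the moment at which its call begins. There is no depth.
- bot.close_job(): hands the job in, once; it reports no verdict.
Trained networks look in a picture, given as the dict that the camera call returned (one of the last four; its "shot" number tells which), for a name from the list of things; names that differ only in an ending like _2 or _b are one class to them, and where a whole thing is asked for, a point or a joint stands for the part that bears it (a point fixed in the world has none). Each returns a list of dicts, best first, with "p" (0 to 1); they miss things now and then, are a little off and sometimes report something else, mostly with a low value. They report only what shows in the picture. A call takes as long as a camera call.
- bot.boxes_of(query, picture): "rect" ([centre column, centre row, width, height] in pixels, round what is visible of it).
The state is a dict: "time": time; "joint_positions": joint angles; "dq": joint speeds; "tau": joint torques, N m; "tool_pos": TCP position; "tcp_rot": TCP orientation; "contact_force": force on the tool from outside, world axes, zero at the start; "moment": the same for the moment, N m; "grip_width": finger opening in mm.
Only numpy, scipy, OpenCV 4.12 (cv2) and the standard library are available. Lean on these libraries where they do the work, as an engineer would, in place of code of your own. Each camera call takes 0.05 s, during which the arm holds its last target. There are 200 camera calls.

## Task

Take the angle of the plaster foot's sole with the hinged bevel: slide its wooden stock along the aluminium rail, gently because plaster chips, until blade and hinge both lie home against the sole, and press the red lever fully down to lock it. Then carry the locked bevel to the blue jig and slide it home along the blue rail in the same way, so that the blade swings the stiff yellow foot plate to the same angle; move the plate with the bevel only, not with the fingers. Leave the bevel standing there against the plate, locked and released, with the other things on the bench undisturbed.

Things in the scene. Friction and masses are not known exactly. Their poses are not given: they have to be found in the camera images.
- bevel_grip (a point): centre of the bevel's grip fin (44 x 22 mm, gripped across its 22 mm y width), 45 mm above the underside. Dark wooden stock lying on the bench, 118 x 30 x 20 mm; fin from 20 to 66 mm high. x along the stock to the hinge end, y to the blade's side, z up. Relative to this point the stock runs from x -42 to +76 mm; hinge axis at x +90, y 0. Bevel about 0.5 kg
- bevel_hinge (a point): the bevel's hinge axis, 8 mm above its underside, 15 mm from either long face's plane; axes as bevel_grip. Round brass hub fixed to the stock, radius 10 mm, 15 mm high, just past the stock's end; it is the part that stops on the sole
- blade: steel blade, 20 mm wide, 96 mm from hinge to round end, 2 to 12 mm high; origin on the hinge axis, x along it outwards. Its edges are flush with the hub. Starts too wide open (117 to 133 deg from the stock), wider than any sole corner; light friction (0.015 N m), stays where left. A flat steel quadrant on it (radius 56 mm, 21 to 25 mm high) swings over the stock. Locked it holds 0.2 N m; unlocked it is too weak to move the foot plate
- lock (a joint): red lock lever of the bevel, rad: 0 = raised, unlocked (as at the start); 0.5 = fully down, locked. It stays where it is left. Pressing it down at its end pad takes 8 to 20 N; it stops hard when fully down
- lock_pad (a point): top of the red lever's end pad (16 x 18 mm), pressed straight down. The lever's cross axis (along y) is 48 mm behind the hinge axis, 38 mm high, and the lever points to the hinge. Raised, the pad is at x -27 mm from the hinge axis, 57 mm high; fully down at x -20 mm, 45 mm high. The fin starts at x -68 mm from the hinge axis
- model_rail: fixed aluminium rail at the plaster foot, 14 mm high, 25 mm wide. Origin at bench level on the rail's left (+y) long face; this face runs along x from -200 to +30 mm, x towards the plaster. The stock slides along this face in +x with the blade on the +y side
- cast: stand of the white plaster foot (lying on its side). Origin at bench level on the rail's face. The sole is flat, upright, 60 mm high, parallel to y, facing -x, from y -10 to +148 mm. Where the plaster sits on it is unknown: the sole is 0 to 30 mm behind the origin (+x), to be felt. Turned up to 15 deg either way from square to the rail. Foot behind it up to 90 mm high. Plaster chips above 25 N
- jig: fixed blue brace jig with a blue rail shaped as the aluminium one: 14 mm high, 25 mm wide, origin at bench level on its left (+y) long face, face along x from -200 to +30 mm, x towards the foot plate. Same arrangement as the plaster corner; the two rails are parallel. Its post behind the plate is 120 mm high
- plate: yellow upright foot plate, 8 mm thick, 8 to 60 mm high, on a stiff pivot (0.05 N m, stays where left). Origin at bench level on the pivot, at x 0, y +15 mm of the jig; y along the plate, from -12 to +135 mm. The bevel meets its -x face, 4 mm from the pivot. It starts leaning 26 to 34 deg from square towards the robot, always too far: the blade's end meets it first and pushes it open
- bowl: bystander: green mixing bowl, 116 mm wide, 50 mm high, origin under its centre; not to be moved
- offcut: bystander: white plaster offcut, 70 x 50 x 35 mm, origin under its centre; not to be moved
- collar: bystander: aluminium collar, 52 mm wide, 30 mm high, origin under its centre; not to be moved
- spatula: bystander: spatula lying at the left, about 250 mm long; not to be moved
- jar: bystander: jar at the left, 70 mm wide, 90 mm high, origin under its centre; not to be moved

How it is judged (in metres and radians):
On the way, in this order (a step that is already met when the one before it is completed fails the run):
1. the bevel is home in the plaster corner: stock along the aluminium rail (within 2.3 deg), pressed lightly (over 1 N) on the sole, blade flush with it (within 2 deg) (angle between the x axis of blade and the y axis of cast, either way round below 0.035 rad and angle between the x axis of bevel_grip and the x axis of model_rail, either way round below 0.04 rad and contact force between anything else and cast above 1 N), for 0.2 s.
2. the lever is locked with the blade still at the sole's angle (value of joint lock above 0.42 rad and angle between the x axis of blade and the y axis of cast, either way round below 0.04 rad and angle between the x axis of bevel_grip and the x axis of model_rail, either way round below 0.05 rad), for 0.2 s.
3. the locked bevel, pressed on the foot plate (over 0.5 N), has brought it to the sole's angle (within 2.3 deg) (angle between the x axis of plate and the x axis of cast, either way round below 0.04 rad and contact force between anything else and plate above 0.5 N and value of joint lock above 0.42 rad), for 0.2 s.
At the end, for the whole second after the job is handed in: foot plate parallel to the sole within 0.04 rad; lever down (over 0.42 rad); bevel upright on the bench (tilt under 0.06), at rest and let go, blade within 0.06 rad of the plate, hinge axis in front of the plate, within 25 mm of its middle plane and 30 mm of its pivot (angle between the x axis of plate and the x axis of cast, either way round below 0.04 rad and value of joint lock above 0.42 rad and angle between the x axis of blade and the y axis of plate, either way round below 0.06 rad and x of bevel_hinge in the frame of plate between -0.025 and 0 m and horizontal distance between bevel_hinge and plate below 0.03 m and angle between bevel_grip's own z axis and vertical below 0.06 rad and height (world z) of bevel_grip below 0.05 m and linear speed of blade below 0.01 m/s); the robot touches nothing.
It fails at once if the plaster foot is pressed with more than 25 N (contact force between anything else and cast above 25 N).
It fails at once if the foot plate is pushed with the fingers or the arm (contact force between any of the fingers, the arm and plate above 1 N).
It fails at once if a bystander is moved by more than 30 mm (distance of any of bowl, offcut, collar, spatula, jar from where it was at the start of the episode above 0.03 m).
It also fails if it takes over 72 s, if anything falls off the work surface, if the arm or the gripper's body presses on something with over 40 N, if the wrist force passes 120 N, or if a joint passes its speed limit or range.

## Working session

There is one attempt and no reset: what is moved stays moved. The work goes in short steps, Python scripts to look and compute and a tool call to move; the robot and the scene stay as the last step left them, time stands still between calls to the robot, and variables do not carry over. Pictures are saved under pics/ and viewed, about 8 in all and at most 12, crops included, and the job is handed in when it is done.

Besides the shell and the picture viewer there is one more tool, called by a JSON object that holds its "method" and its "body", one argument or row to a line. step_arm: Moves the arm, as the interface text tells. Its arguments: {"type":"object","properties":{"deltas":{"type":"array"},"fingers":{"type":"number"}},"required":["deltas"]}

```bash
mkdir -p pics; ls; cat > h.py <<'E'
import numpy as np, cv2, json
from plant import bot
from scipy.spatial.transform import Rotation as Ro
def snap(cam,name=None,scale=1):
    c=bot.capture(cam)
    if name: cv2.imwrite('pics/'+name,cv2.resize(c['color'][:,:,::-1],None,fx=scale,fy=scale,interpolation=cv2.INTER_CUBIC))
    return c
def proj(c,X):
    X=np.atleast_2d(X).astype(float); p=X@np.array(c['R']).T+np.array(c['t']); s=p[:,:2]/p[:,2:]
    s=s*(1+c['k1']*(s**2).sum(1,keepdims=True)); return s*[c['fx'],c['fy']]+[c['cx'],c['cy']]
def ray(c,u,v):
    d=np.array([(u-c['cx'])/c['fx'],(v-c['cy'])/c['fy']]); s=d.copy()
    for _ in range(20): s=d/(1+c['k1']*(s@s))
    R=np.array(c['R']); return -R.T@np.array(c['t']), R.T@np.array([s[0],s[1],1])
def atz(c,u,v,z):
    o,d=ray(c,u,v); return o+d*(z-o[2])/d[2]
def obs():
    o=bot.get_obs(); print({k:np.round(o[k],3).tolist() for k in ('time','joint_positions','tool_pos','tcp_rot','contact_force','grip_width')}); return o
def delta(target,yaw=None):
    "shift in tool axes to reach world target; turn about tool z for yaw"
    o=bot.get_obs(); R=Ro.from_euler('xyz',o['tcp_rot']).as_matrix()
    return R.T@(np.array(target)-o['tool_pos'])
E
python3 - <<'E'
from h import *
obs(); print(bot.tip_reach)
for cam in ('scene','top'):
    c=snap(cam,cam+'1.png',1.5)
    print(cam,'cam at',(-np.array(c['R']).T@c['t']).round(),c['fx'],c['k1'])
    for n in ['bevel_grip','bevel_hinge','blade','lock_pad','model_rail','cast','jig','plate','bowl','offcut','collar']:
        print(n,[(np.round(b['rect']).tolist(),round(b['p'],2)) for b in bot.boxes_of(n,c)[:2]])
E
```

```text
pics
{'time': 0.0, 'joint_positions': [1.087, 0.343, 1.525, -0.0, 1.275, -0.146], 'tool_pos': [173.806, 495.015, 251.044], 'tcp_rot': [-3.14, -0.0, 2.804], 'contact_force': [0.375, 0.777, 0.06], 'grip_width': 91.89}
25.0
scene cam at [1035.  581.  883.] 385.93350579886584 -0.03304049274582167
bevel_grip [([251.0, 179.0, 44.0, 50.0], 0.61)]
bevel_hinge []
blade [([240.0, 188.0, 25.0, 36.0], 0.86)]
lock_pad [([237.0, 301.0, 101.0, 97.0], 0.58), ([242.0, 169.0, 10.0, 10.0], 0.51)]
model_rail [([252.0, 250.0, 87.0, 68.0], 0.97)]
cast [([237.0, 301.0, 106.0, 97.0], 0.6)]
jig [([137.0, 163.0, 118.0, 62.0], 0.63), ([252.0, 249.0, 86.0, 69.0], 0.62)]
plate [([165.0, 161.0, 47.0, 27.0], 0.76)]
bowl [([157.0, 218.0, 42.0, 34.0], 0.63)]
offcut [([251.0, 180.0, 46.0, 52.0], 0.39)]
collar [([186.0, 246.0, 21.0, 22.0], 0.85)]
top cam at [ 335.   85. 1144.] 361.66512017303995 0.01487653564877556
bevel_grip [([290.0, 227.0, 32.0, 60.0], 0.84), ([360.0, 160.0, 55.0, 132.0], 0.29)]
bevel_hinge [([289.0, 228.0, 33.0, 59.0], 0.85), ([291.0, 214.0, 32.0, 35.0], 0.56)]
blade [([197.0, 144.0, 54.0, 70.0], 0.72)]
lock_pad []
model_rail [([226.0, 189.0, 18.0, 91.0], 0.84)]
cast [([196.0, 144.0, 51.0, 67.0], 0.61), ([349.0, 171.0, 37.0, 32.0], 0.44)]
jig [([360.0, 158.0, 53.0, 132.0], 0.85), ([146.0, 240.0, 80.0, 52.0], 0.51)]
plate [([350.0, 171.0, 42.0, 30.0], 0.53)]
bowl [([292.0, 135.0, 34.0, 38.0], 0.77)]
offcut [([268.0, 161.0, 23.0, 22.0], 0.67), ([289.0, 229.0, 33.0, 61.0], 0.48)]
collar [([262.0, 144.0, 15.0, 20.0], 0.57), ([298.0, 226.0, 6.0, 11.0], 0.31)]
```

```bash
python3 - <<'E'
import cv2
a=cv2.imread('pics/top1.png'); a=cv2.resize(a[130:440,150:620],None,fx=1.7,fy=1.7); cv2.imwrite('pics/topc.png',a)
b=cv2.imread('pics/scene1.png'); b=cv2.resize(b[180:540,80:560],None,fx=1.6,fy=1.6); cv2.imwrite('pics/scenec.png',b)
E
```

```text
(no output)
```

View pics/topc.png

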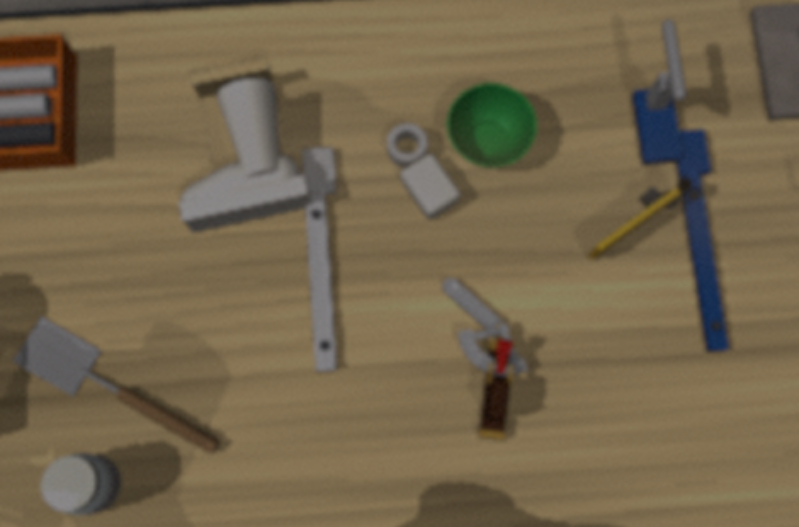

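View pics/scenec.png

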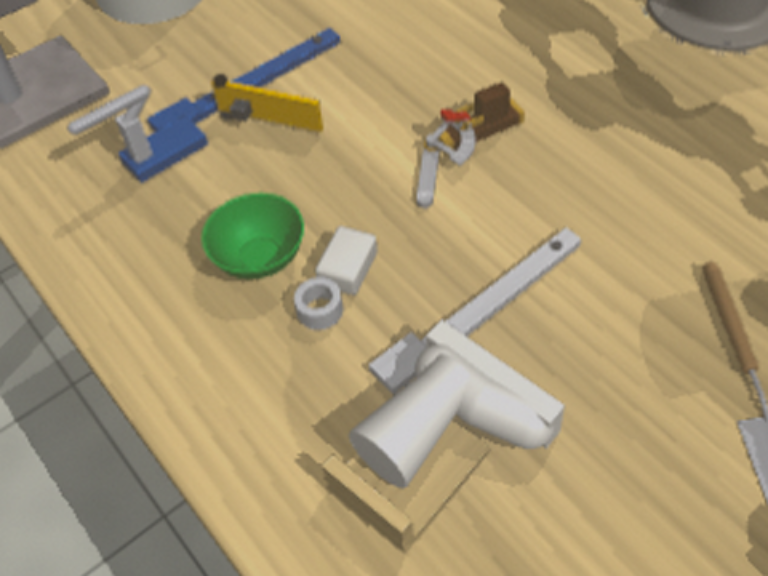

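The top view shows the aluminium rail at crop (327,290), plaster at (250,190), bevel at (495,370), blue rail at (705,270), the yellow plate at (640,220) and bystanders at (430,150). The scene view confirms this layout.

```bash
python3 - <<'E'
from h import *
c=bot.capture('top')
P={'al near L':(316,369,14),'al near R':(338,368,14),'al far L':(307,210,14),'al far R':(329,210,14),
'bl near L':(706,350,14),'bl near R':(729,347,14),'bl far L':(684,205,14),'bl far R':(707,205,14),
'fin nearC':(491,432,66),'fin top far':(497,378,66),'fin c':(495,405,66),'blade end':(449,284,12),'pad':(505,345,57),'stock near':(492,437,20),
'plate far':(690,183,60),'plate end':(594,252,60),'sole L':(186,225,60),'sole R':(305,199,60)}
for k,(a,b,z) in P.items():
    u,v=(a/1.7+150)/1.5-.17,(b/1.7+130)/1.5-.17
    print(k,atz(c,u,v,z).round(1))
# colour: blue rail
hsv=cv2.cvtColor(c['color'],cv2.COLOR_RGB2HSV)
for n,lo,hi in (('blue',(105,120,40),(125,255,255)),('yellow',(22,180,80),(32,255,255)),('red',(0,200,90),(6,255,255))):
    m=cv2.inRange(hsv,lo,hi); print(n,(m>0).sum())
    if n=='blue':
        ys,xs=np.nonzero(m); 
        for r in range(170,232,6):
            x=xs[(ys==r)&(xs>320)]
            if len(x): print(r,atz(c,x.min()-.5,r,14)[:2].round(1),atz(c,x.max()+.5,r,14)[:2].round(1))
    if n=='red':
        ys,xs=np.nonzero(m); print(xs.mean(),ys.mean(),atz(c,xs.mean(),ys.mean(),50).round(1))
E
```

```text
al near L [489.8 178.2  14. ]
al near R [489.2 151.2  14. ]
al far L [694.7 180.1  14. ]
al far R [692.8 152.   14. ]
bl near L [ 481.  -302.2   14. ]
bl near R [ 482.8 -330.9   14. ]
bl far L [ 668.2 -301.2   14. ]
bl far R [ 666.2 -330.3   14. ]
fin nearC [396.3 -24.1  66. ]
fin top far [457.9 -36.8  66. ]
fin c [426.8 -31.6  66. ]
blade end [585.9   6.3  12. ]
pad [497.4 -50.9  57. ]
stock near [392.9 -29.5  20. ]
plate far [ 682.3 -296.7   60. ]
plate end [ 603.  -168.8   60. ]
sole L [671.  324.8  60. ]
sole R [694.4 178.   60. ]
blue 824
170 [ 657.4 -304.3] [ 656.3 -320.5]
176 [ 637.  -304.7] [ 635.9 -320.8]
182 [ 616.8 -305.1] [ 615.5 -324.3]
188 [ 596.8 -305.5] [ 595.5 -324.7]
194 [ 577.1 -302.7] [ 575.6 -325. ]
200 [ 557.4 -303.1] [ 555.9 -325.3]
206 [ 537.8 -303.5] [ 536.3 -325.6]
212 [ 518.4 -303.9] [ 516.9 -325.8]
218 [ 499.1 -304.2] [ 497.7 -326.1]
yellow 26
red 31
296.7096774193548 224.48387096774192 [490.4 -47.5  50. ]
```

{"method": "step_arm", "body": {
  "deltas": [
    [-28,-28,0,0,0,0],
    [-56,-56,0,0,0,0],
    [-84,-84,0,0,0,0],
    [-112,-112,0,0,0,0],
    [-140,-140,0,0,0,0]
  ]
}}

```text
time: 1.67
tool_pos: [259.9, 315.3, 251.8]
tcp_rot: [3.141, 0.0, 2.805]
contact_force: [1.2, 0.2, -0.5]
grip_width: 91.9
```

{"method": "step_arm", "body": {
  "deltas": [
    [-28,-28,0,0,0,0],
    [-56,-56,0,0,0,0],
    [-84,-84,0,0,0,0],
    [-112,-112,0,0,0,0],
    [-140,-140,0,0,0,0]
  ]
}}

```text
time: 2.08
tool_pos: [345.8, 136.6, 252.1]
tcp_rot: [3.141, 0.001, 2.804]
contact_force: [0.7, 0.2, 0.6]
grip_width: 91.8
```

{"method": "step_arm", "body": {
  "deltas": [
    [-28,-28,0,0,0,-0.03],
    [-56,-56,0,0,0,-0.06],
    [-84,-84,0,0,0,-0.1],
    [-112,-112,0,0,0,-0.1],
    [-130,-132,0,0,0,-0.1]
  ]
}}

```text
time: 2.5
tool_pos: [425.5, -32.4, 251.9]
tcp_rot: [-3.141, 0.001, 2.902]
contact_force: [0.0, 0.7, -0.4]
grip_width: 92.1
```

```bash
python3 - <<'E'
from h import *
c=snap('wrist','w1.png',1.5)
print('cam at',(-np.array(c['R']).T@c['t']).round(),np.round(c['R'],2).tolist())
for n in ['bevel_grip','blade','lock_pad']:
    print(n,[(np.round(b['rect']).tolist(),round(b['p'],2)) for b in bot.boxes_of(n,c)[:2]])
hyp=np.array([434,-32,0.]);yaw=-.24
Rz=Ro.from_euler('z',yaw).as_matrix()
for n,p in dict(fin1=(22,11,66),fin2=(-22,11,66),fin3=(-22,-11,66),fin4=(22,-11,66),st1=(-42,15,20),st2=(-42,-15,20),pad=(63,0,57)).items():
    print(n,(proj(c,hyp+Rz@np.array(p))*1.5).round(1).tolist())
E
```

```text
cam at [353. -14. 385.] [[0.24, 0.97, -0.0], [0.93, -0.23, 0.28], [0.27, -0.07, -0.96]]
bevel_grip [([264.0, 199.0, 86.0, 139.0], 0.98)]
blade [([264.0, 233.0, 89.0, 66.0], 0.71)]
lock_pad [([253.0, 225.0, 23.0, 39.0], 0.89), ([172.0, 328.0, 23.0, 22.0], 0.51)]
fin1 [[397.0, 300.8]]
fin2 [[397.8, 235.2]]
fin3 [[363.2, 235.2]]
fin4 [[363.7, 300.8]]
st1 [[401.2, 195.6]]
st2 [[359.2, 195.6]]
pad [[380.1, 352.4]]
```

View pics/w1.png

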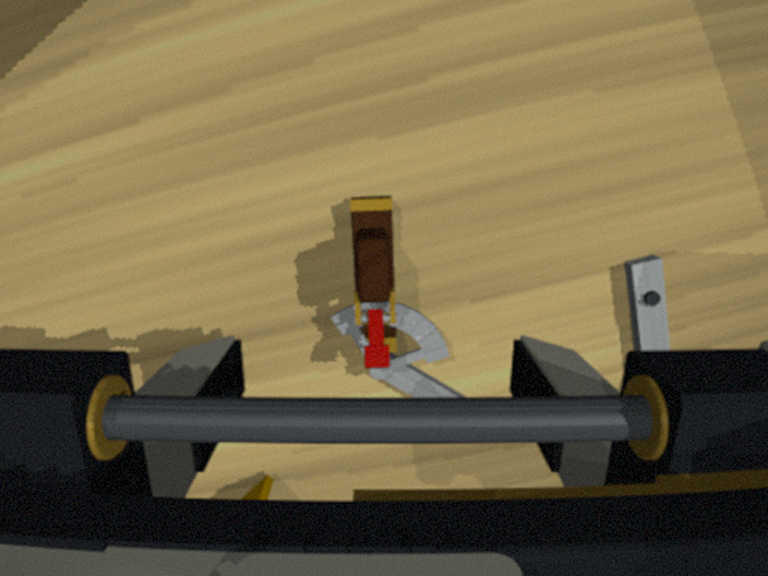

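The wrist view shows the fin at pixels (373,265), the stock's back end at (371,198) and the red pad at (377,357). The grip centre is therefore near (434.5,-36.5) with a yaw of about -0.2.

{"method": "step_arm", "body": {
  "deltas": [
    [-5,-1,40,0,0,-0.02],
    [-10,-2,80,0,0,-0.04],
    [-10,-2,120,0,0,-0.04],
    [-10,-2,160,0,0,-0.04],
    [-10,-2,190,0,0,-0.04]
  ]
}}

```text
time: 3.12
tool_pos: [432.0, -31.8, 59.6]
tcp_rot: [3.141, -0.002, 2.946]
contact_force: [-0.4, -0.2, 0.8]
grip_width: 91.7
```

{"method": "step_arm", "body": {
  "deltas": [
    [0,0,11,0,0,0],
    [0,0,11,0,0,0]
  ]
}}

```text
time: 3.28
tool_pos: [431.2, -31.7, 48.4]
tcp_rot: [3.141, -0.006, 2.946]
contact_force: [-0.8, 0.9, 0.7]
grip_width: 91.9
```

{"method": "step_arm", "body": {
  "deltas": [
    [0,0,0,0,0,0],
    [0,0,0,0,0,0],
    [0,0,0,0,0,0],
    [0,0,0,0,0,0],
    [0,0,0,0,0,0]
  ],
  "fingers": 10
}}

```text
time: 3.7
tool_pos: [434.1, -33.6, 51.7]
tcp_rot: [-3.142, 0.002, 2.944]
contact_force: [0.2, 0.8, -0.2]
grip_width: 63.2
```

{"method": "step_arm", "body": {
  "deltas": [
    [0,-3,0,0,0,0],
    [0,-3,0,0,0,0],
    [0,-3,0,0,0,0],
    [0,-3,0,0,0,0],
    [0,-3,0,0,0,0]
  ]
}}

```text
time: 4.12
tool_pos: [432.9, -36.5, 50.7]
tcp_rot: [3.141, -0.0, 2.944]
contact_force: [0.5, 0.1, 1.1]
grip_width: 30.0
```

{"method": "step_arm", "body": {
  "deltas": [
    [0,-3,0,0,0,0],
    [0,0,0,0,0,0],
    [0,0,0,0,0,0],
    [0,0,0,0,0,0],
    [0,0,0,0,0,0]
  ]
}}

```text
time: 4.53
tool_pos: [432.9, -36.6, 50.7]
tcp_rot: [-3.142, -0.0, 2.944]
contact_force: [-1.0, -2.7, -0.6]
grip_width: 21.9
```

{"method": "step_arm", "body": {
  "deltas": [
    [0,0,-15,0,0,0],
    [0,0,-40,0,0,0],
    [-5,30,-40,0,0,-0.03],
    [-8,70,-40,0,0,-0.07],
    [-12,110,-40,0,0,-0.1]
  ]
}}

```text
time: 4.95
tool_pos: [465.9, 69.9, 90.6]
tcp_rot: [3.141, -0.001, 3.043]
contact_force: [0.8, 0.2, -5.2]
grip_width: 21.7
```

```bash
python3 - <<'E'
from h import *
o=obs(); print(delta([510,205,91]).round(1), np.pi-o['tcp_rot'][2])
E
```

```text
{'time': 4.95, 'joint_positions': [-0.014, 0.452, 1.875, 0.001, 0.815, -1.487], 'tool_pos': [465.92, 69.929, 90.589], 'tcp_rot': [3.141, -0.001, 3.043], 'contact_force': [0.809, 0.161, -5.192], 'grip_width': 21.698}
[-30.6 138.8  -0.4] 0.09864269534293024
```

{"method": "step_arm", "body": {
  "deltas": [
    [-8,35,0,0,0,-0.03],
    [-15,70,0,0,0,-0.06],
    [-22,105,0,0,0,-0.1],
    [-30,130,0,0,0,-0.1],
    [-30,139,0,0,0,-0.1]
  ]
}}

```text
time: 5.37
tool_pos: [510.3, 208.1, 89.9]
tcp_rot: [3.14, 0.0, -3.137]
contact_force: [0.5, 0.4, -4.8]
grip_width: 21.9
```

{"method": "step_arm", "body": {
  "deltas": [
    [0,0,15,0,0,0],
    [0,0,30,0,0,0],
    [0,0,36,0,0,0],
    [0,0,36,0,0,0]
  ]
}}

```text
time: 5.7
tool_pos: [508.0, 203.9, 52.8]
tcp_rot: [-3.141, -0.005, -3.14]
contact_force: [-0.4, 0.7, -4.1]
grip_width: 22.0
```

```bash
python3 - <<'E'
from h import *
obs(); c=snap('wrist','w2.png',1.5)
E
```

```text
{'time': 5.7, 'joint_positions': [0.242, 0.618, 1.689, 0.0, 0.839, -1.331], 'tool_pos': [507.981, 203.93, 52.811], 'tcp_rot': [-3.141, -0.005, -3.14], 'contact_force': [-0.362, 0.656, -4.07], 'grip_width': 22.007}
```

View pics/w2.png

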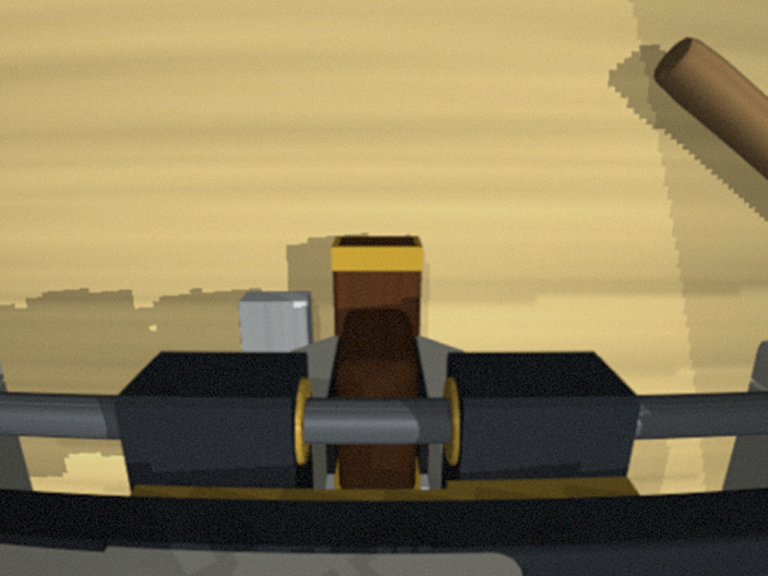

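The stock lies parallel to the rail, with edges at px 332 and 422 against the rail face at px 312, so the gap is about 6 mm.

{"method": "step_arm", "body": {
  "deltas": [
    [0,0,1,0,0,0],
    [0,0,2,0,0,0],
    [0,-1,2,0,0,0],
    [0,-2,2,0,0,0],
    [0,-3,2,0,0,0]
  ]
}}

```text
time: 6.17
tool_pos: [509.9, 201.3, 53.1]
tcp_rot: [3.141, 0.001, -3.14]
contact_force: [-0.1, -0.4, -5.9]
grip_width: 22.0
```

{"method": "step_arm", "body": {
  "deltas": [
    [0,-1,0,0,0,0],
    [0,-2,0,0,0,0],
    [0,-2,0,0,0,0]
  ]
}}

```text
time: 6.42
tool_pos: [509.8, 199.2, 52.8]
tcp_rot: [3.142, 0.0, -3.14]
contact_force: [0.6, -0.1, -5.3]
grip_width: 21.7
```

{"method": "step_arm", "body": {
  "deltas": [
    [0,-0.5,1,0,0,0],
    [0,-1,2,0,0,0],
    [0,-1,2,0,0,0]
  ]
}}

```text
time: 6.67
tool_pos: [509.8, 198.6, 51.0]
tcp_rot: [3.141, 0.0, -3.139]
contact_force: [-1.4, 0.6, -1.7]
grip_width: 21.7
```

{"method": "step_arm", "body": {
  "deltas": [
    [0,-0.5,0,0,0,0],
    [0,-1,0,0,0,0],
    [0,-1,0,0,0,0]
  ]
}}

```text
time: 6.92
tool_pos: [510.1, 197.6, 50.9]
tcp_rot: [3.141, 0.001, -3.139]
contact_force: [-1.0, 1.8, -0.9]
grip_width: 22.2
```

{"method": "step_arm", "body": {
  "deltas": [
    [0,-0.5,0,0,0,0],
    [0,-1,0,0,0,0],
    [0,-1,0,0,0,0]
  ]
}}

```text
time: 7.17
tool_pos: [510.1, 196.5, 50.9]
tcp_rot: [3.141, 0.001, -3.139]
contact_force: [-0.4, 2.3, -1.4]
grip_width: 21.8
```

{"method": "step_arm", "body": {
  "deltas": [
    [0,-0.5,0,0,0,0],
    [0,-1,0,0,0,0],
    [0,-1,0,0,0,0]
  ]
}}

```text
time: 7.42
tool_pos: [510.1, 195.4, 50.9]
tcp_rot: [3.141, 0.001, -3.139]
contact_force: [-0.2, 2.5, -1.5]
grip_width: 21.6
```

{"method": "step_arm", "body": {
  "deltas": [
    [0,-0.5,0,0,0,0],
    [0,-1,0,0,0,0],
    [0,-1,0,0,0,0]
  ]
}}

```text
time: 7.67
tool_pos: [510.0, 194.5, 50.9]
tcp_rot: [3.141, 0.001, -3.139]
contact_force: [0.4, 2.6, -0.8]
grip_width: 21.6
```

{"method": "step_arm", "body": {
  "deltas": [
    [0,-0.5,0,0,0,0],
    [0,-1,0,0,0,0],
    [0,-1,0,0,0,0]
  ]
}}

```text
time: 7.92
tool_pos: [510.0, 194.1, 50.9]
tcp_rot: [3.14, 0.001, -3.139]
contact_force: [0.1, 6.0, -1.3]
grip_width: 21.8
```

{"method": "step_arm", "body": {
  "deltas": [
    [-5,0,0,0,0,0],
    [-10,0,0,0,0,0],
    [-15,0,0,0,0,0],
    [-20,0,0,0,0,0],
    [-25,0,0,0,0,0]
  ]
}}

```text
time: 8.33
tool_pos: [530.8, 194.2, 50.7]
tcp_rot: [3.142, -0.009, -3.139]
contact_force: [-14.9, 5.7, 10.1]
grip_width: 21.9
```

{"method": "step_arm", "body": {
  "deltas": [
    [-5,0,0,0,0,0],
    [-10,0,0,0,0,0],
    [-15,0,0,0,0,0],
    [-20,0,0,0,0,0],
    [-25,0,0,0,0,0]
  ]
}}

```text
time: 8.75
tool_pos: [555.3, 194.5, 50.6]
tcp_rot: [3.141, -0.01, -3.139]
contact_force: [-15.2, 6.4, 10.2]
grip_width: 21.7
```

{"method": "step_arm", "body": {
  "deltas": [
    [0,0,0,0,0,0],
    [0,0,0,0,0,0]
  ]
}}

```text
time: 8.92
tool_pos: [556.7, 194.4, 50.6]
tcp_rot: [3.141, -0.007, -3.139]
contact_force: [-8.4, 6.6, 7.5]
grip_width: 21.9
```

```bash
python3 - <<'E'
from h import *
obs(); print(np.round(bot.get_obs()['moment'],2)); c=snap('scene','s2.png'); im=cv2.imread('pics/s2.png')[150:350,150:350]; cv2.imwrite('pics/s2c.png',cv2.resize(im,None,fx=3,fy=3,interpolation=cv2.INTER_CUBIC))
E
```

```text
{'time': 8.917, 'joint_positions': [0.205, 0.68, 1.563, 0.002, 0.905, -1.37], 'tool_pos': [556.697, 194.444, 50.635], 'tcp_rot': [3.141, -0.007, -3.139], 'contact_force': [-8.433, 6.61, 7.549], 'grip_width': 21.867}
[1.12 1.54 0.36]
```

View pics/s2c.png

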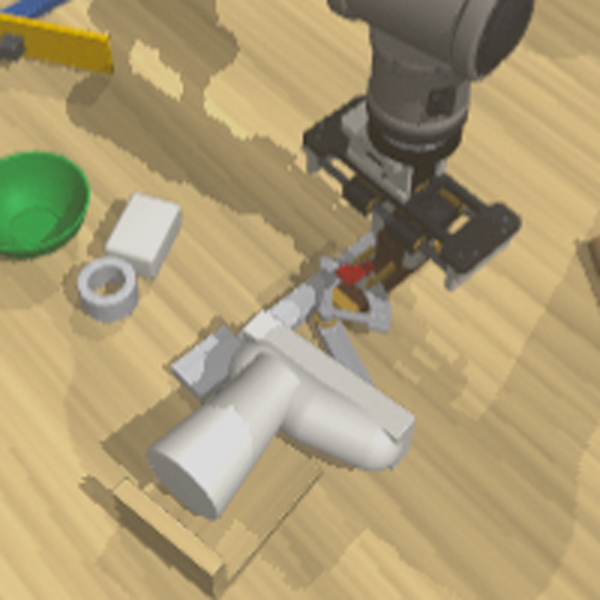

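The bevel is on the rail and the blade end is just reaching the sole; nothing is jammed. The drag comes from pressing down on the bench, so I'll ease up.

{"method": "step_arm", "body": {
  "deltas": [
    [0,0.3,-0.7,0,0,0],
    [0,0.3,-0.7,0,0,0]
  ]
}}

```text
time: 9.13
tool_pos: [556.8, 194.5, 50.7]
tcp_rot: [3.141, -0.007, -3.139]
contact_force: [-6.6, 7.0, 0.6]
grip_width: 21.8
```

{"method": "step_arm", "body": {
  "deltas": [
    [-2,0,0,0,0,0],
    [-4,0,0,0,0,0],
    [-6,0,0,0,0,0],
    [-8,0,0,0,0,0],
    [-8,0,0,0,0,0]
  ]
}}

```text
time: 9.55
tool_pos: [564.5, 194.6, 50.6]
tcp_rot: [3.141, -0.008, -3.139]
contact_force: [-7.7, 6.0, 3.9]
grip_width: 21.9
```

{"method": "step_arm", "body": {
  "deltas": [
    [-3,0.5,-0.8,0,0,0],
    [-6,0.5,-0.8,0,0,0],
    [-9,0.5,-0.8,0,0,0],
    [-12,0.5,-0.8,0,0,0],
    [-12,0.5,-0.8,0,0,0]
  ]
}}

```text
time: 9.97
tool_pos: [577.4, 194.9, 50.8]
tcp_rot: [3.141, -0.006, -3.139]
contact_force: [-3.1, 6.0, -4.4]
grip_width: 22.1
```

{"method": "step_arm", "body": {
  "deltas": [
    [-1.5,0,0,0,0,0],
    [-3,0,0,0,0,0],
    [-4.5,0,0,0,0,0],
    [-6,0,0,0,0,0]
  ]
}}

```text
time: 10.3
tool_pos: [582.7, 194.9, 50.8]
tcp_rot: [3.142, -0.007, -3.139]
contact_force: [-5.4, 5.4, -2.5]
grip_width: 21.7
```

{"method": "step_arm", "body": {
  "deltas": [
    [-1,0,0,0,0,0],
    [-2,0,0,0,0,0],
    [-3,0,0,0,0,0],
    [-4,0,0,0,0,0]
  ]
}}

```text
time: 10.63
tool_pos: [586.7, 195.0, 50.8]
tcp_rot: [3.142, -0.007, -3.139]
contact_force: [-5.5, 5.0, -1.2]
grip_width: 22.0
```

{"method": "step_arm", "body": {
  "deltas": [
    [-1,0,0,0,0,0],
    [-2,0,0,0,0,0],
    [-3,0,0,0,0,0],
    [-4,0,0,0,0,0]
  ]
}}

```text
time: 10.97
tool_pos: [590.7, 195.0, 50.8]
tcp_rot: [3.142, -0.008, -3.139]
contact_force: [-6.3, 5.5, -1.8]
grip_width: 21.8
```

{"method": "step_arm", "body": {
  "deltas": [
    [-1,0,0,0,0,0],
    [-2,0,0,0,0,0],
    [-3,0,0,0,0,0],
    [-3,0,0,0,0,0]
  ]
}}

```text
time: 11.3
tool_pos: [593.9, 195.0, 50.8]
tcp_rot: [3.141, -0.007, -3.139]
contact_force: [-5.1, 6.2, -1.9]
grip_width: 22.1
```

{"method": "step_arm", "body": {
  "deltas": [
    [-1,0,0,0,0,0],
    [-2,0,0,0,0,0],
    [-3,0,0,0,0,0],
    [-3,0,0,0,0,0]
  ]
}}

```text
time: 11.63
tool_pos: [596.9, 195.1, 50.8]
tcp_rot: [3.141, -0.007, -3.139]
contact_force: [-5.1, 5.7, -2.3]
grip_width: 21.6
```

{"method": "step_arm", "body": {
  "deltas": [
    [-1,0,0,0,0,0],
    [-2,0,0,0,0,0],
    [-3,0,0,0,0,0],
    [-3,0,0,0,0,0]
  ]
}}

```text
time: 11.97
tool_pos: [597.7, 195.1, 50.9]
tcp_rot: [-3.141, -0.012, -3.139]
contact_force: [-14.5, 4.8, 5.1]
grip_width: 22.4
```

{"method": "step_arm", "body": {
  "deltas": [
    [-1,0,0,0,0,0],
    [-2,0,0,0,0,0],
    [-3,0,0,0,0,0],
    [-3,0,0,0,0,0]
  ]
}}

```text
time: 12.3
tool_pos: [598.0, 195.2, 50.9]
tcp_rot: [-3.141, -0.018, -3.138]
contact_force: [-24.0, 4.8, 12.3]
grip_width: 21.7
```

{"method": "step_arm", "body": {
  "deltas": [
    [3,0,0,0,0,0],
    [3,0,0,0,0,0],
    [3,0,0,0,0,0]
  ]
}}

```text
time: 12.55
tool_pos: [597.8, 195.1, 50.7]
tcp_rot: [-3.141, -0.011, -3.139]
contact_force: [-12.1, 5.4, 3.0]
grip_width: 22.2
```

```bash
python3 - <<'E'
from h import *
o=obs(); c=snap('top','t3.png'); im=cv2.imread('pics/t3.png')[100:220,160:280]; cv2.imwrite('pics/t3c.png',cv2.resize(im,None,fx=5,fy=5,interpolation=cv2.INTER_CUBIC))
E
```

```text
{'time': 12.55, 'joint_positions': [0.193, 0.739, 1.434, 0.002, 0.98, -1.382], 'tool_pos': [597.789, 195.106, 50.664], 'tcp_rot': [-3.141, -0.011, -3.139], 'contact_force': [-12.115, 5.414, 3.049], 'grip_width': 22.163}
```

View pics/t3c.png

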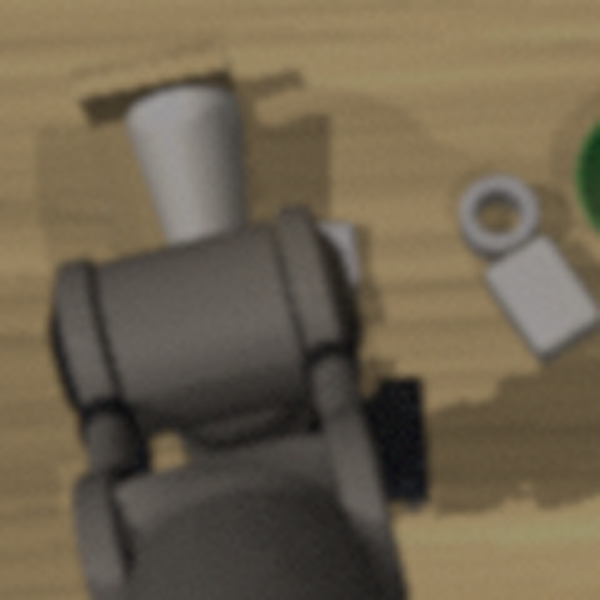

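{"method": "step_arm", "body": {
  "deltas": [
    [2,1,0,0,0,0],
    [2,1,0,0,0,0]
  ]
}}

```text
time: 12.77
tool_pos: [597.6, 195.5, 50.7]
tcp_rot: [-3.141, -0.008, -3.139]
contact_force: [-6.1, 3.4, -2.2]
grip_width: 22.0
```

{"method": "step_arm", "body": {
  "deltas": [
    [0,0,0,0,0,0],
    [0,0,0,0,0,0],
    [0,0,0,0,0,0]
  ],
  "fingers": 50
}}

```text
time: 13.02
tool_pos: [601.5, 195.0, 52.6]
tcp_rot: [-3.142, 0.002, -3.14]
contact_force: [-0.4, -0.3, -0.2]
grip_width: 36.9
```

{"method": "step_arm", "body": {
  "deltas": [
    [0,0,-30,0,0,0],
    [0,0,-60,0,0,0],
    [30,0,-90,0,0,0],
    [30,0,-90,0,0,0]
  ],
  "fingers": 50
}}

```text
time: 13.35
tool_pos: [570.8, 195.8, 148.3]
tcp_rot: [3.14, 0.007, -3.139]
contact_force: [1.6, -0.2, 0.6]
grip_width: 49.9
```

```bash
python3 - <<'E'
from h import *
o=obs(); c=snap('scene','s3.png'); im=cv2.imread('pics/s3.png')[180:360,160:320]; a=cv2.resize(im,None,fx=2.5,fy=2.5,interpolation=cv2.INTER_CUBIC)
c=snap('wrist','w3.png'); b=cv2.imread('pics/w3.png')[100:,100:420]; b=cv2.resize(b,None,fx=1.2,fy=1.2)
H=max(a.shape[0],b.shape[0]); z=np.zeros((H,a.shape[1]+b.shape[1],3),np.uint8); z[:a.shape[0],:a.shape[1]]=a; z[:b.shape[0],a.shape[1]:]=b; cv2.imwrite('pics/m3.png',z); print(z.shape)
print((-np.array(c['R']).T@c['t']).round(),[ (n,[(np.round(x['rect']).tolist(),round(x['p'],2)) for x in bot.boxes_of(n,c)[:1]]) for n in ('lock_pad','bevel_grip')])
E
```

```text
{'time': 13.35, 'joint_positions': [0.203, 0.573, 1.447, 0.0, 1.114, -1.37], 'tool_pos': [570.785, 195.814, 148.281], 'tcp_rot': [3.14, 0.007, -3.139], 'contact_force': [1.596, -0.206, 0.573], 'grip_width': 49.855}
(450, 784, 3)
[496. 195. 279.] [('lock_pad', [([252.0, 310.0, 28.0, 31.0], 0.98)]), ('bevel_grip', [([251.0, 243.0, 119.0, 161.0], 0.66)])]
```

View pics/m3.png

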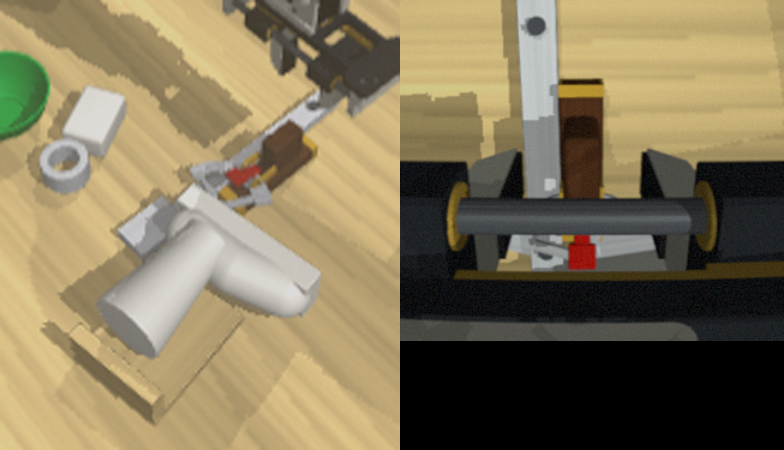

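Blade and sole look closed in the scene view, though the blade is hidden behind the foot. In the wrist view the stock lies parallel along the rail, with the red pad at about (251,312).

```bash
python3 - <<'E'
from h import *
c=bot.capture('wrist'); hsv=cv2.cvtColor(c['color'],cv2.COLOR_RGB2HSV)
m=cv2.inRange(hsv,(0,200,90),(6,255,255)); ys,xs=np.nonzero(m); print(xs.min(),xs.max(),ys.min(),ys.max())
s=ys>ys.max()-18; print('pad',atz(c,xs[s].mean(),ys[s].mean(),56).round(1), 'far edge',atz(c,xs[s].mean(),ys.max()+.5,56).round(1))
# stock back end corners, rail edges (crop px)
f=lambda a,b,z: atz(c,(a-400)/1.2+100,b/1.2+100,z).round(1)
print('stock back',f(559,90,20),f(604,90,20),'rail L',f(555,10,14),f(559,150,14))
E
```

```text
242 263 296 325
pad [662.  196.1  56. ] far edge [670.1 196.1  56. ]
stock back [559.1 180.6  20. ] [559.1 209.7  20. ] rail L [508.8 178.4  14. ] [603.2 179.7  14. ]
```

{"method": "step_arm", "body": {
  "deltas": [
    [-30,0,0,0,0,0],
    [-60,0,0,0,0,0],
    [-90,0,10,0,0,0],
    [-93,0,30,0,0,0],
    [-93,0,40,0,0,0]
  ],
  "fingers": 0
}}

```text
time: 14.02
tool_pos: [664.2, 194.7, 97.8]
tcp_rot: [-3.141, -0.004, -3.141]
contact_force: [-1.0, -0.4, -1.4]
grip_width: 21.5
```

{"method": "step_arm", "body": {
  "deltas": [
    [0,0,5,0,0,0],
    [0,1,10,0,0,0],
    [0,1,12,0,0,0],
    [0,1,12,0,0,0],
    [0,1,12,0,0,0]
  ]
}}

```text
time: 14.43
tool_pos: [663.8, 196.8, 91.2]
tcp_rot: [3.141, 0.001, -3.139]
contact_force: [-0.3, 0.1, -0.6]
grip_width: 0.5
```

{"method": "step_arm", "body": {
  "deltas": [
    [0,0,2,0,0,0],
    [0,0,4,0,0,0],
    [0,0,6,0,0,0],
    [0,0,6,0,0,0]
  ]
}}

```text
time: 14.77
tool_pos: [664.6, 196.6, 84.9]
tcp_rot: [3.141, 0.003, -3.139]
contact_force: [1.9, 0.3, 2.8]
grip_width: 0.5
```

{"method": "step_arm", "body": {
  "deltas": [
    [0,0,2,0,0,0],
    [0,0,4,0,0,0],
    [0,0,6,0,0,0],
    [0,0,6,0,0,0]
  ]
}}

```text
time: 15.1
tool_pos: [666.5, 196.7, 80.4]
tcp_rot: [3.14, 0.008, -3.14]
contact_force: [4.2, -0.4, 6.1]
grip_width: 0.2
```

{"method": "step_arm", "body": {
  "deltas": [
    [-1,0,2,0,0,0],
    [-1,0,4,0,0,0],
    [-1,0,6,0,0,0],
    [-1,0,6,0,0,0]
  ]
}}

```text
time: 15.43
tool_pos: [667.8, 196.7, 74.7]
tcp_rot: [3.14, 0.009, -3.14]
contact_force: [5.3, 0.1, 6.2]
grip_width: 0.7
```

{"method": "step_arm", "body": {
  "deltas": [
    [-1,0,2,0,0,0],
    [-1,0,4,0,0,0],
    [-1,0,6,0,0,0],
    [-1,0,6,0,0,0]
  ]
}}

```text
time: 15.77
tool_pos: [668.9, 196.7, 69.7]
tcp_rot: [3.14, 0.009, -3.14]
contact_force: [5.0, -0.3, 11.4]
grip_width: 0.2
```

{"method": "step_arm", "body": {
  "deltas": [
    [0,0,2,0,0,0],
    [0,0,3,0,0,0],
    [0,0,3,0,0,0]
  ]
}}

```text
time: 16.02
tool_pos: [669.0, 196.8, 69.3]
tcp_rot: [3.14, 0.01, -3.139]
contact_force: [-1.9, -1.8, 25.5]
grip_width: 0.2
```

{"method": "step_arm", "body": {
  "deltas": [
    [0,0,1,0,0,0],
    [0,0,1,0,0,0],
    [0,0,1,0,0,0]
  ]
}}

```text
time: 16.27
tool_pos: [669.1, 196.8, 69.2]
tcp_rot: [3.14, 0.011, -3.139]
contact_force: [-3.4, -2.5, 29.8]
grip_width: 0.4
```

Hard stop reached with 30 N and the height unchanged, so the lever is down. Retreating to look.

{"method": "step_arm", "body": {
  "deltas": [
    [0,0,-15,0,0,0],
    [0,0,-45,0,0,0],
    [20,-2,-80,0,0,0],
    [55,-2,-80,0,0,0],
    [95,-2,-80,0,0,0]
  ]
}}

```text
time: 16.68
tool_pos: [571.5, 194.2, 144.0]
tcp_rot: [3.141, 0.005, -3.14]
contact_force: [-0.3, 0.5, -0.9]
grip_width: -0.0
```

{"method": "step_arm", "body": {
  "deltas": [
    [3,0,0,0,0,0],
    [3,0,0,0,0,0]
  ],
  "fingers": 60
}}

```text
time: 16.85
tool_pos: [564.6, 194.4, 141.9]
tcp_rot: [-3.141, -0.004, -3.138]
contact_force: [0.8, 0.4, 0.6]
grip_width: 9.7
```

```bash
python3 - <<'E'
from h import *
o=obs(); c=snap('wrist','w4.png',1.5)
hsv=cv2.cvtColor(c['color'],cv2.COLOR_RGB2HSV)
m=cv2.inRange(hsv,(0,200,90),(6,255,255)); ys,xs=np.nonzero(m)
s=ys>ys.max()-18; print('pad',atz(c,xs[s].mean(),ys[s].mean(),45).round(1),'far edge z45/z57',atz(c,xs[s].mean(),ys.max()+.5,45).round(1),atz(c,xs[s].mean(),ys.max()+.5,57).round(1))
E
```

```text
{'time': 16.85, 'joint_positions': [0.203, 0.575, 1.463, 0.0, 1.107, -1.371], 'tool_pos': [564.578, 194.41, 141.861], 'tcp_rot': [-3.141, -0.004, -3.138], 'contact_force': [0.781, 0.392, 0.649], 'grip_width': 9.699}
pad [663.8 195.9  45. ] far edge z45/z57 [671.7 195.9  45. ] [662.3 195.9  57. ]
```

View pics/w4.png

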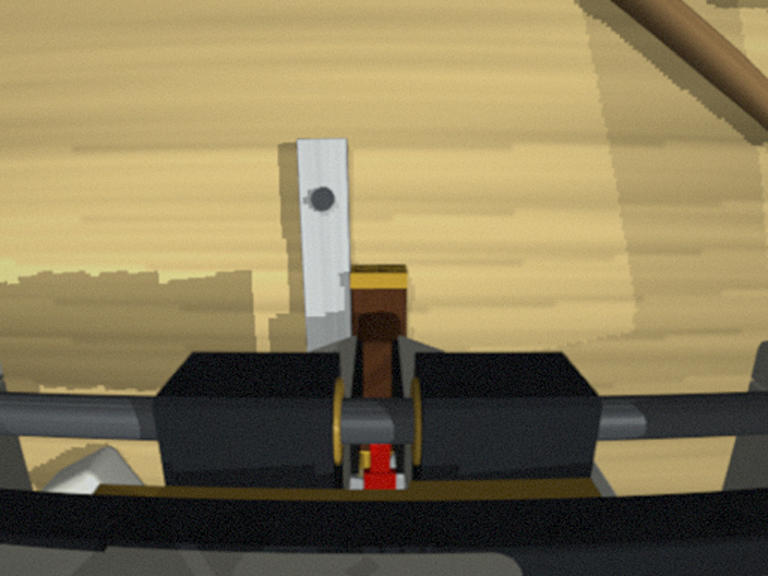

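The stock is still against the rail (back end at px 352-407, row 270) and the red pad now sits lower. I'll regrip the fin.

{"method": "step_arm", "body": {
  "deltas": [
    [-17,1,0,0,0,0],
    [-34,1,0,0,0,0],
    [-34,1,10,0,0,0],
    [-34,1,20,0,0,0],
    [-34,1,30,0,0,0]
  ],
  "fingers": 60
}}

```text
time: 17.32
tool_pos: [601.5, 195.2, 110.3]
tcp_rot: [-3.141, -0.002, -3.14]
contact_force: [-0.1, 0.3, -0.1]
grip_width: 46.5
```

{"method": "step_arm", "body": {
  "deltas": [
    [0,0,20,0,0,0],
    [0,0,40,0,0,0],
    [0,0,60,0,0,0],
    [0,0,60,0,0,0]
  ]
}}

```text
time: 17.65
tool_pos: [598.2, 194.8, 46.9]
tcp_rot: [-3.14, -0.009, -3.139]
contact_force: [-1.3, -0.0, -1.1]
grip_width: 59.9
```

{"method": "step_arm", "body": {
  "deltas": [
    [0,0,0,0,0,0],
    [0,0,0,0,0,0],
    [0,0,0,0,0,0],
    [0,0,0,0,0,0],
    [0,0,0,0,0,0]
  ],
  "fingers": 10
}}

```text
time: 18.07
tool_pos: [602.2, 195.6, 53.3]
tcp_rot: [3.141, 0.002, -3.139]
contact_force: [-0.5, 0.4, 0.1]
grip_width: 31.4
```

{"method": "step_arm", "body": {
  "deltas": [
    [0,0,0,0,0,0],
    [0,0,0,0,0,0],
    [0,0,0,0,0,0]
  ]
}}

```text
time: 18.32
tool_pos: [602.0, 195.5, 52.9]
tcp_rot: [3.141, 0.001, -3.139]
contact_force: [-0.7, 0.8, 4.4]
grip_width: 21.7
```

{"method": "step_arm", "body": {
  "deltas": [
    [2,1,0,0,0,0],
    [6,2,0,0,0,0],
    [14,3,-8,0,0,0],
    [35,3,-25,0,0,0],
    [70,3,-42,0,0,0]
  ]
}}

```text
time: 18.73
tool_pos: [531.3, 197.9, 93.1]
tcp_rot: [-3.141, -0.002, -3.141]
contact_force: [0.3, 0.7, -4.2]
grip_width: 21.5
```

{"method": "step_arm", "body": {
  "deltas": [
    [35,-15,0,0,0,0],
    [42,-50,0,0,0,0],
    [42,-90,0,0,0,0],
    [42,-130,0,0,0,0],
    [42,-170,0,0,0,0]
  ]
}}

```text
time: 19.15
tool_pos: [487.9, 27.5, 93.8]
tcp_rot: [3.141, -0.003, -3.138]
contact_force: [0.8, -1.2, -5.1]
grip_width: 21.4
```

{"method": "step_arm", "body": {
  "deltas": [
    [0,-40,0,0,0,0],
    [0,-80,0,0,0,0],
    [0,-120,0,0,0,0],
    [0,-160,0,0,0,0],
    [0,-195,0,0,0,0]
  ]
}}

```text
time: 19.57
tool_pos: [488.8, -168.3, 93.6]
tcp_rot: [3.14, -0.003, -3.14]
contact_force: [0.5, -0.4, -4.7]
grip_width: 21.9
```

```bash
python3 - <<'E'
from h import *
o=obs(); print(delta([492,-277,93]).round(1))
E
```

```text
{'time': 19.567, 'joint_positions': [-0.48, 0.513, 1.746, 0.0, 0.885, -2.052], 'tool_pos': [488.767, -168.269, 93.593], 'tcp_rot': [3.14, -0.003, -3.14], 'contact_force': [0.476, -0.416, -4.659], 'grip_width': 21.869}
[  -3.1 -108.7    0.4]
```

{"method": "step_arm", "body": {
  "deltas": [
    [14,-20,0,0,0,0],
    [14,-50,0,0,0,0],
    [14,-85,0,0,0,0],
    [14,-107,0,0,0,0],
    [14,-107,0,0,0,0]
  ]
}}

```text
time: 19.98
tool_pos: [475.9, -277.4, 93.7]
tcp_rot: [-3.141, -0.0, 3.14]
contact_force: [1.4, -1.3, -5.8]
grip_width: 21.6
```

{"method": "step_arm", "body": {
  "deltas": [
    [0,0,15,0,0,0],
    [0,0,30,0,0,0],
    [0,0,38,0,0,0],
    [0,0,38,0,0,0]
  ]
}}

```text
time: 20.32
tool_pos: [475.2, -272.1, 54.2]
tcp_rot: [3.138, -0.004, -3.139]
contact_force: [0.3, -0.3, -5.4]
grip_width: 22.0
```

```bash
python3 - <<'E'
from h import *
o=obs(); c=snap('wrist','w5.png'); a=cv2.imread('pics/w5.png')[:,60:460]
c=snap('scene','s5.png'); b=cv2.imread('pics/s5.png')[90:250,60:260]; b=cv2.resize(b,(400,320),interpolation=cv2.INTER_CUBIC)
z=np.zeros((384,800,3),np.uint8); z[:,:400]=a; z[:320,400:]=b; cv2.imwrite('pics/m5.png',z)
E
```

```text
{'time': 20.317, 'joint_positions': [-0.66, 0.617, 1.687, 0.0, 0.843, -2.234], 'tool_pos': [475.186, -272.061, 54.181], 'tcp_rot': [3.138, -0.004, -3.139], 'contact_force': [0.31, -0.284, -5.384], 'grip_width': 22.039}
```

View pics/m5.png

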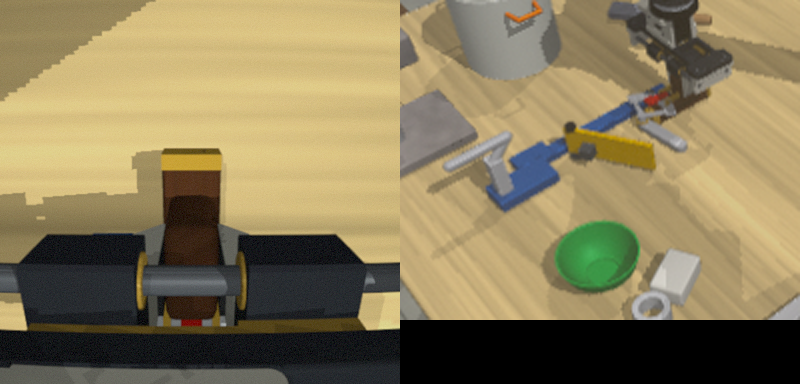

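The bevel is on the robot's side of the plate beside the blue rail, and the lever is down in both views. Lowering and closing on the rail.

{"method": "step_arm", "body": {
  "deltas": [
    [0,-2,1,0,0,0],
    [0,-4,1,0,0,0],
    [0,-6,1,0,0,0],
    [0,-8,1,0,0,0],
    [0,-8,1,0,0,0]
  ]
}}

```text
time: 20.83
tool_pos: [477.0, -282.5, 55.5]
tcp_rot: [-3.141, 0.001, -3.14]
contact_force: [-0.2, 1.0, -5.2]
grip_width: 22.2
```

{"method": "step_arm", "body": {
  "deltas": [
    [0,-1,0,0,0,0],
    [0,-2,0,0,0,0],
    [0,-3,0,0,0,0],
    [0,-3,0,0,0,0]
  ]
}}

```text
time: 21.17
tool_pos: [476.9, -285.1, 55.2]
tcp_rot: [-3.142, 0.0, -3.14]
contact_force: [0.5, 0.0, -4.6]
grip_width: 22.0
```

{"method": "step_arm", "body": {
  "deltas": [
    [0,0,1,0,0,0],
    [0,0,2,0,0,0],
    [0,0,2,0,0,0]
  ]
}}

```text
time: 21.42
tool_pos: [476.7, -284.7, 52.9]
tcp_rot: [3.141, -0.0, -3.139]
contact_force: [0.9, -0.1, -5.1]
grip_width: 21.9
```

{"method": "step_arm", "body": {
  "deltas": [
    [0,-1,0,0,0,0],
    [0,-2,0,0,0,0],
    [0,-3,0,0,0,0],
    [0,-3,0,0,0,0]
  ]
}}

```text
time: 21.75
tool_pos: [476.9, -288.1, 53.2]
tcp_rot: [-3.141, 0.0, -3.14]
contact_force: [-0.1, 0.3, -4.9]
grip_width: 21.8
```

{"method": "step_arm", "body": {
  "deltas": [
    [0,0,0.5,0,0,0],
    [0,-0.5,0.5,0,0,0],
    [0,-1,0.5,0,0,0],
    [0,-1,0.5,0,0,0]
  ]
}}

```text
time: 22.08
tool_pos: [476.9, -288.7, 52.9]
tcp_rot: [3.141, 0.0, -3.139]
contact_force: [-0.1, 1.9, -1.2]
grip_width: 21.6
```

{"method": "step_arm", "body": {
  "deltas": [
    [0,-0.5,0,0,0,0],
    [0,-1,0,0,0,0],
    [0,-1.5,0,0,0,0],
    [0,-1.5,0,0,0,0]
  ]
}}

```text
time: 22.42
tool_pos: [476.9, -290.2, 52.9]
tcp_rot: [3.141, 0.0, -3.139]
contact_force: [-0.1, 3.8, 1.2]
grip_width: 21.8
```

{"method": "step_arm", "body": {
  "deltas": [
    [0,-0.5,-0.3,0,0,0],
    [0,-1,-0.3,0,0,0],
    [0,-1,-0.3,0,0,0]
  ]
}}

```text
time: 22.67
tool_pos: [476.8, -291.1, 52.9]
tcp_rot: [3.141, -0.0, -3.139]
contact_force: [-0.0, 5.4, -0.8]
grip_width: 21.9
```

{"method": "step_arm", "body": {
  "deltas": [
    [0,-0.5,0,0,0,0],
    [0,-1,0,0,0,0],
    [0,-1,0,0,0,0]
  ]
}}

```text
time: 22.92
tool_pos: [476.8, -291.3, 52.9]
tcp_rot: [3.14, -0.001, -3.139]
contact_force: [1.0, 7.5, 0.4]
grip_width: 21.8
```

{"method": "step_arm", "body": {
  "deltas": [
    [-5,0.3,-0.5,0,0,0],
    [-10,0.3,-0.7,0,0,0],
    [-15,0.3,-0.9,0,0,0],
    [-20,0.3,-1.1,0,0,0],
    [-25,0.3,-1.3,0,0,0]
  ]
}}

```text
time: 23.33
tool_pos: [500.1, -290.9, 53.3]
tcp_rot: [3.139, -0.005, -3.139]
contact_force: [-4.2, 4.8, -2.8]
grip_width: 21.7
```

{"method": "step_arm", "body": {
  "deltas": [
    [-4,0,0,0,0,0],
    [-8,0,0,0,0,0],
    [-12,0,0,0,0,0],
    [-16,0,0,0,0,0],
    [-20,0,0,0,0,0]
  ]
}}

```text
time: 23.75
tool_pos: [519.8, -290.7, 53.3]
tcp_rot: [3.138, -0.005, -3.139]
contact_force: [-6.6, 5.3, 0.7]
grip_width: 21.9
```

{"method": "step_arm", "body": {
  "deltas": [
    [-3,0,-0.2,0,0,0],
    [-6,0,-0.2,0,0,0],
    [-9,0,-0.2,0,0,0],
    [-12,0,-0.2,0,0,0],
    [-15,0,-0.2,0,0,0]
  ]
}}

```text
time: 24.17
tool_pos: [534.6, -290.6, 53.4]
tcp_rot: [3.138, -0.006, -3.139]
contact_force: [-7.9, 5.9, -0.4]
grip_width: 21.8
```

{"method": "step_arm", "body": {
  "deltas": [
    [-3,0,0,0,0,0],
    [-6,0,0,0,0,0],
    [-9,0,0,0,0,0],
    [-12,0,0,0,0,0],
    [-15,0,0,0,0,0]
  ]
}}

```text
time: 24.58
tool_pos: [549.3, -290.4, 53.4]
tcp_rot: [3.138, -0.007, -3.138]
contact_force: [-8.6, 6.4, 2.2]
grip_width: 22.0
```

{"method": "step_arm", "body": {
  "deltas": [
    [-2,0,-0.3,0,0,0],
    [-4,0,-0.3,0,0,0],
    [-6,0,-0.3,0,0,0],
    [-8,0,-0.3,0,0,0],
    [-10,0,-0.3,0,0,0]
  ]
}}

```text
time: 25.0
tool_pos: [559.2, -290.3, 53.5]
tcp_rot: [3.138, -0.007, -3.138]
contact_force: [-9.0, 6.3, -0.2]
grip_width: 21.5
```

{"method": "step_arm", "body": {
  "deltas": [
    [-2,0,-0.3,0,0,0],
    [-4,0,-0.3,0,0,0],
    [-6,0,-0.3,0,0,0],
    [-8,0,-0.3,0,0,0]
  ]
}}

```text
time: 25.33
tool_pos: [567.3, -290.2, 53.5]
tcp_rot: [3.137, -0.007, -3.138]
contact_force: [-5.8, 7.1, -1.2]
grip_width: 21.5
```

{"method": "step_arm", "body": {
  "deltas": [
    [-1,0,0,0,0,0],
    [-2,0,0,0,0,0],
    [-3,0,0,0,0,0],
    [-4,0,0,0,0,0]
  ]
}}

```text
time: 25.67
tool_pos: [571.3, -290.2, 53.6]
tcp_rot: [3.137, -0.007, -3.138]
contact_force: [-7.4, 7.1, -1.0]
grip_width: 21.8
```

{"method": "step_arm", "body": {
  "deltas": [
    [-1,0,0,0,0,0],
    [-2,0,0,0,0,0],
    [-3,0,0,0,0,0]
  ]
}}

```text
time: 25.92
tool_pos: [574.2, -290.1, 53.6]
tcp_rot: [3.137, -0.007, -3.138]
contact_force: [-7.7, 6.5, -0.9]
grip_width: 21.7
```

{"method": "step_arm", "body": {
  "deltas": [
    [-1,0,0,0,0,0],
    [-2,0,0,0,0,0],
    [-3,0,0,0,0,0]
  ]
}}

```text
time: 26.17
tool_pos: [577.2, -290.1, 53.6]
tcp_rot: [3.137, -0.007, -3.138]
contact_force: [-6.9, 7.6, -1.9]
grip_width: 21.3
```

{"method": "step_arm", "body": {
  "deltas": [
    [-1,0,0.2,0,0,0],
    [-2,0,0.2,0,0,0],
    [-2,0,0.2,0,0,0]
  ]
}}

```text
time: 26.42
tool_pos: [579.3, -290.1, 53.5]
tcp_rot: [3.137, -0.007, -3.138]
contact_force: [-7.9, 7.1, -0.5]
grip_width: 21.6
```

{"method": "step_arm", "body": {
  "deltas": [
    [-1,0,0,0,0,0],
    [-2,0,0,0,0,0],
    [-2,0,0,0,0,0]
  ]
}}

```text
time: 26.67
tool_pos: [580.1, -290.1, 53.6]
tcp_rot: [3.137, -0.01, -3.138]
contact_force: [-12.9, 6.7, 3.1]
grip_width: 21.8
```

{"method": "step_arm", "body": {
  "deltas": [
    [-1,0,0,0,0,0],
    [-2,0,0,0,0,0],
    [-2,0,0,0,0,0]
  ]
}}

```text
time: 26.92
tool_pos: [580.3, -290.2, 53.8]
tcp_rot: [3.136, -0.013, -3.138]
contact_force: [-21.1, 6.6, 7.2]
grip_width: 21.9
```

Hard stop at x=580, matching the predicted 578. Easing the pressure, then releasing.

{"method": "step_arm", "body": {
  "deltas": [
    [3,1,0,0,0,0],
    [5,2,0,0,0,0],
    [5,2,0,0,0,0]
  ]
}}

```text
time: 27.17
tool_pos: [579.8, -289.6, 54.0]
tcp_rot: [3.141, -0.002, -3.139]
contact_force: [-3.3, 2.5, -4.6]
grip_width: 22.1
```

{"method": "step_arm", "body": {
  "deltas": [
    [0,0,0,0,0,0],
    [0,0,0,0,0,0],
    [0,0,0,0,0,0],
    [0,0,0,0,0,0]
  ],
  "fingers": 50
}}

```text
time: 27.5
tool_pos: [581.6, -290.5, 55.7]
tcp_rot: [-3.14, 0.002, -3.14]
contact_force: [-1.1, 0.4, -0.6]
grip_width: 44.1
```

{"method": "step_arm", "body": {
  "deltas": [
    [0,0,-30,0,0,0],
    [0,0,-65,0,0,0],
    [40,0,-95,0,0,0],
    [80,0,-110,0,0,0],
    [120,0,-120,0,0,0]
  ]
}}

```text
time: 27.92
tool_pos: [469.3, -290.7, 175.0]
tcp_rot: [-3.138, 0.004, -3.138]
contact_force: [-0.2, -1.1, 0.3]
grip_width: 49.7
```

{"method": "step_arm", "body": {
  "deltas": [
    [40,40,0,0,0,0],
    [70,70,0,0,0,0],
    [80,110,0,0,0,0],
    [80,150,0,0,0,0],
    [80,180,0,0,0,0]
  ]
}}

```text
time: 28.33
tool_pos: [387.6, -109.3, 173.3]
tcp_rot: [-3.141, 0.002, 3.141]
contact_force: [1.6, 0.5, 0.0]
grip_width: 50.0
```

```bash
python3 - <<'E'
from h import *
o=obs(); c=snap('top','t6.png'); a=cv2.imread('pics/t6.png')[120:270,300:420]; a=cv2.resize(a,(480,600),interpolation=cv2.INTER_CUBIC)
c2=snap('scene','s6.png'); b=cv2.imread('pics/s6.png')[120:220,90:196]; b=cv2.resize(b,(318,300),interpolation=cv2.INTER_CUBIC)
z=np.zeros((600,800,3),np.uint8); z[:,:480]=a; z[:300,480:798]=b; cv2.imwrite('pics/m6.png',z)
E
```

```text
{'time': 28.333, 'joint_positions': [-0.466, 0.212, 1.954, 0.0, 0.973, -2.036], 'tool_pos': [387.604, -109.326, 173.303], 'tcp_rot': [-3.141, 0.002, 3.141], 'contact_force': [1.637, 0.539, 0.045], 'grip_width': 50.006}
```

View pics/m6.png

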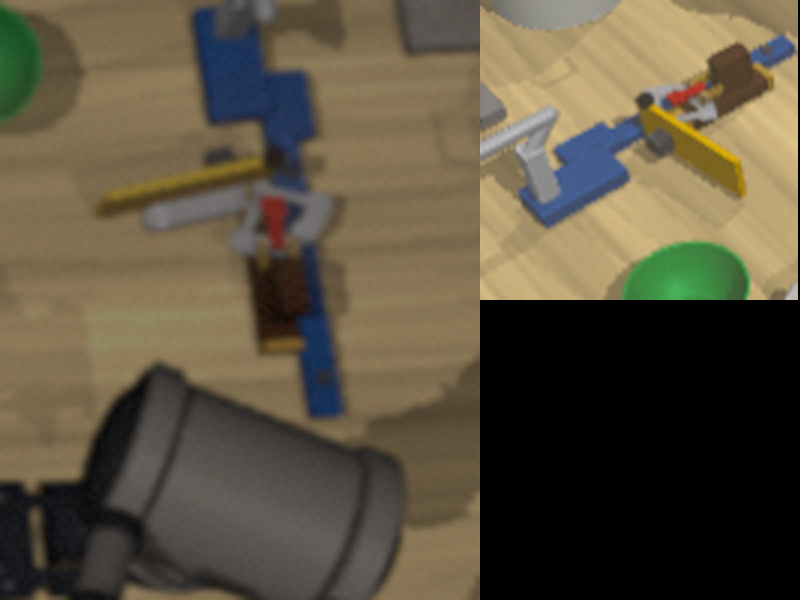

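The plate (top crop (100,208)-(270,160)) has swung open, with the blade (155,217)-(255,200) alongside it. Checking the angles numerically.

```bash
python3 - <<'E'
from h import *
c=bot.capture('top')
I=c['color'].astype(float)
f=lambda a,b,z: atz(c,a/4+300-.4,b/4+120-.4,z)[:2]
def ang(p,q): d=q-p; return np.degrees(np.arctan2(-d[0],d[1]))
print('plate far edge',f(262,158,60).round(1),f(100,198,60).round(1),ang(f(262,158,60),f(100,198,60)))
print('blade',ang(f(240,203,12),f(152,217,12)))
hsv=cv2.cvtColor(c['color'],cv2.COLOR_RGB2HSV)
m=cv2.inRange(hsv,(18,150,70),(34,255,255)); m[:155]=0; m[176:]=0; m[:,:322]=0; m[:,366:]=0
# plate top line: bright yellow centroid per column
ys,xs=np.nonzero(m); P=[]
for u in range(xs.min()+2,xs.max()-1):
    y=ys[xs==u]
    if len(y): P.append(atz(c,u,y.min()-.5,60)[:2])
P=np.array(P); k=np.polyfit(P[:,1],P[:,0],1); print('plate fit',np.degrees(np.arctan(-k[0])),len(P),np.std(P[:,0]-np.polyval(k,P[:,1])))
# sole top edge: bright to darker transition in columns between u=174..216
P=[]
g=I.mean(2)
import sys
for u in range(176,214):
    col=g[138:170,u]; d=np.diff(col); i=np.argmin(d); P.append(atz(c,u,138+i+.5,60)[:2])
P=np.array(P); 
for _ in range(3):
    k=np.polyfit(P[:,1],P[:,0],1); r=abs(P[:,0]-np.polyval(k,P[:,1])); P=P[r<max(2.5,1.5*np.median(r))]
print('sole fit',np.degrees(np.arctan(-k[0])),len(P),r.std(),k)
cv2.imwrite('pics/f.png',cv2.resize(c['color'][120:190,160:380,::-1],None,fx=3.6,fy=3.6,interpolation=cv2.INTER_CUBIC))
E
```

```text
plate far edge [ 680.7 -279.7] [ 656.9 -149.5] 10.384192976910834
blade 5.403030710718972
plate fit 10.04867119019126 37 0.9574790710645823
sole fit 8.093090024890593 19 0.46237777035804384 [-1.42198033e-01  7.25886568e+02]
```

View pics/f.png

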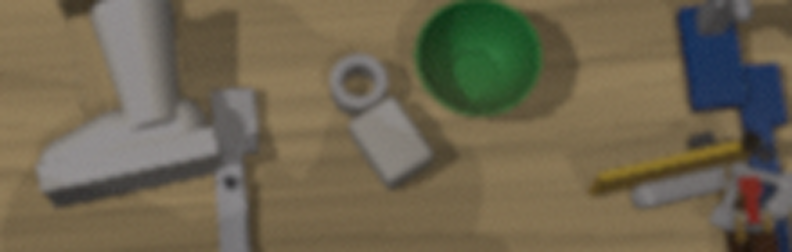

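Estimates (plate about 10 deg, sole about 8-9 deg) are too coarse against the 2.3 deg tolerance. I'll take a wrist close-up of both from the same orientation; the clock allows it.

{"method": "step_arm", "body": {
  "deltas": [
    [0,0,-10,0,0,0.11],
    [0,0,-20,0,0,0.22],
    [0,0,-35,0,0,0.33],
    [0,0,-35,0,0,0.44],
    [0,0,-35,0,0,0.55]
  ]
}}

```text
time: 28.9
tool_pos: [389.9, -112.0, 208.8]
tcp_rot: [3.142, 0.004, 2.587]
contact_force: [0.4, -0.8, 0.5]
grip_width: 50.0
```

{"method": "step_arm", "body": {
  "deltas": [
    [0,0,0,0,0,0.11],
    [0,0,0,0,0,0.22],
    [0,0,0,0,0,0.33],
    [0,0,0,0,0,0.44],
    [0,0,0,0,0,0.55]
  ]
}}

```text
time: 29.32
tool_pos: [389.4, -111.8, 208.0]
tcp_rot: [3.141, 0.002, 2.037]
contact_force: [-0.7, 0.3, 0.4]
grip_width: 49.8
```

{"method": "step_arm", "body": {
  "deltas": [
    [0,0,0,0,0,0.11],
    [0,0,0,0,0,0.22],
    [0,0,0,0,0,0.33],
    [0,0,0,0,0,0.44],
    [0,0,0,0,0,0.47]
  ]
}}

```text
time: 29.73
tool_pos: [389.4, -111.8, 208.0]
tcp_rot: [3.14, 0.001, 1.567]
contact_force: [0.7, -0.8, -0.3]
grip_width: 50.1
```

{"method": "step_arm", "body": {
  "deltas": [
    [-30,20,0,0,0,0],
    [-60,40,0,0,0,0],
    [-90,60,0,0,0,0],
    [-120,80,0,0,0,0],
    [-150,100,0,0,0,0]
  ]
}}

```text
time: 30.15
tool_pos: [490.1, -263.3, 207.8]
tcp_rot: [3.14, 0.001, 1.572]
contact_force: [0.8, -0.3, -0.5]
grip_width: 49.6
```

{"method": "step_arm", "body": {
  "deltas": [
    [-14,35,0,0,0,0],
    [-28,70,0,0,0,0],
    [-42,105,0,0,0,0],
    [-56,140,0,0,0,0],
    [-70,172,0,0,0,0]
  ]
}}

```text
time: 30.57
tool_pos: [662.8, -332.0, 207.5]
tcp_rot: [3.14, 0.001, 1.572]
contact_force: [0.8, -0.1, -0.3]
grip_width: 50.0
```

```bash
python3 - <<'E'
from h import *
import pickle
o=obs(); bot.capture('wrist'); c=snap('wrist','w7.png'); pickle.dump(c,open('w7.pkl','wb'))
print((-np.array(c['R']).T@c['t']).round())
E
```

```text
{'time': 30.567, 'joint_positions': [-0.568, 0.797, 0.852, -0.0, 1.491, -0.569], 'tool_pos': [662.805, -331.983, 207.461], 'tcp_rot': [3.14, 0.001, 1.572], 'contact_force': [0.84, -0.149, -0.333], 'grip_width': 49.957}
[ 667. -259.  337.]
```

{"method": "step_arm", "body": {
  "deltas": [
    [40,0,0,0,0,0],
    [80,0,0,0,0,0],
    [120,0,0,0,0,0],
    [160,0,0,0,0,0],
    [200,0,0,0,0,0]
  ]
}}

```text
time: 31.08
tool_pos: [660.1, -129.2, 207.9]
tcp_rot: [3.141, 0.0, 1.572]
contact_force: [0.7, 0.0, 0.3]
grip_width: 49.8
```

{"method": "step_arm", "body": {
  "deltas": [
    [40,0,0,0,0,0],
    [80,0,0,0,0,0],
    [120,0,0,0,0,0],
    [160,0,0,0,0,0],
    [200,0,0,0,0,0]
  ]
}}

```text
time: 31.5
tool_pos: [660.0, 71.0, 208.1]
tcp_rot: [3.14, 0.0, 1.572]
contact_force: [0.0, -0.6, 0.0]
grip_width: 49.6
```

{"method": "step_arm", "body": {
  "deltas": [
    [30,0,0,0,0,0],
    [60,0,0,0,0,0],
    [80,0,0,0,0,0],
    [80,0,0,0,0,0]
  ]
}}

```text
time: 31.83
tool_pos: [659.6, 153.9, 207.9]
tcp_rot: [3.141, -0.001, 1.577]
contact_force: [0.7, 0.5, -1.1]
grip_width: 50.1
```

```bash
python3 - <<'E'
from h import *
import pickle
o=obs(); bot.capture('wrist'); c=snap('wrist','w8.png'); pickle.dump(c,open('w8.pkl','wb'))
print((-np.array(c['R']).T@c['t']).round())
a=cv2.imread('pics/w7.png')[:300,56:456];b=cv2.imread('pics/w8.png')[:300,56:456]
cv2.imwrite('pics/m8.png',np.hstack([cv2.resize(x,(400,300)) for x in (a,b)]))
E
```

```text
{'time': 31.833, 'joint_positions': [0.116, 0.659, 1.114, 0.001, 1.367, 0.109], 'tool_pos': [659.567, 153.852, 207.866], 'tcp_rot': [3.141, -0.001, 1.577], 'contact_force': [0.73, 0.456, -1.138], 'grip_width': 50.083}
[660. 226. 341.]
```

View pics/m8.png

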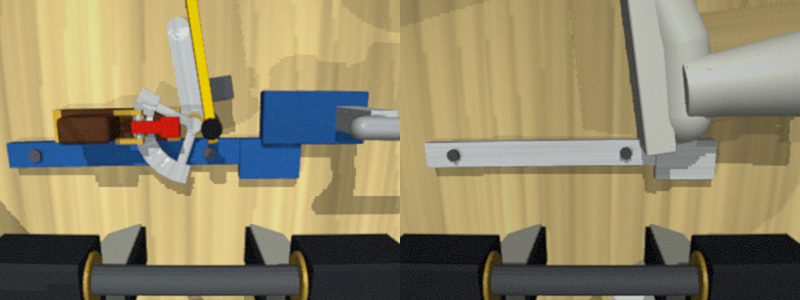

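The last picture shows the plate (187,0)-(207,118) with the blade flush beside it and the lever down on the left, and the sole edge (625,0)-(645,150) on the right. Fitting the edges now.

```bash
python3 - <<'E'
from h import *
import pickle
def fit(c,pts,z):
    P=np.array([atz(c,u,v,z)[:2] for u,v in pts])
    for _ in range(4):
        k=np.polyfit(P[:,1],P[:,0],1); r=abs(P[:,0]-np.polyval(k,P[:,1])); P=P[r<=max(.6,2*np.median(r))]
    return round(float(np.degrees(np.arctan(-k[0]))),2),len(P),round(float(r.std()),2),k.round(3).tolist()
c=pickle.load(open('w7.pkl','rb')); hsv=cv2.cvtColor(c['color'],cv2.COLOR_RGB2HSV)
def edge(row,lo,hi,sgn):  # strongest gradient, subpixel
    d=np.diff(cv2.GaussianBlur(row.astype(np.float32).reshape(1,-1),(5,1),1).ravel()[lo:hi])*sgn; i=int(np.argmax(d))
    if 0<i<len(d)-1:
        den=d[i-1]-2*d[i]+d[i+1]; o=.5*(d[i-1]-d[i+1])/den if den else 0
    else: o=0
    return lo+i+.5+o
s=c['color'][:,:,2].astype(float) # blue channel low on yellow
L=[];R=[]
for v in range(4,105):
    u0=56+188+ (v*20/118)
    R.append((edge(s[v],int(u0),int(u0)+16,1),v)); L.append((edge(s[v],int(u0)-9,int(u0)+5,-1),v))
for z in (60,): print('plate R',fit(c,R,z),'L',fit(c,L,z))
g=c['color'].mean(2)
B=[(edge(g[v],56+165,56+178,1) if 0 else edge(s[v],56+160,56+180,1),v) for v in range(40,85)]
print('blade L',fit(c,B,12))
c=pickle.load(open('w8.pkl','rb')); g=c['color'].astype(float)
print(np.round(g[60,56+215:56+260].mean(1)).astype(int).tolist()); print(np.round(g[60,56+215:56+260,2]).astype(int).tolist())
for nm,ch,lo,hi,s_,z in (('bottom',2,-8,8,1,0),('bottom',2,-8,8,1,8),('top',2,3,25,1,60)):
    P=[(edge(g[v,:,ch],int(56+222+v*18/150+lo),int(56+222+v*18/150+hi),s_),v) for v in range(4,140)]
    print('sole',nm,z,fit(c,P,z),P[56])
E
```

```text
plate R (9.53, 101, 0.07, [-0.168, 636.842]) L (9.64, 101, 0.08, [-0.17, 627.925])
blade L (9.54, 45, 0.06, [-0.168, 608.31])
[140, 145, 145, 142, 142, 138, 135, 134, 129, 131, 133, 130, 108, 83, 65, 70, 68, 69, 60, 78, 124, 156, 178, 188, 184, 183, 181, 184, 185, 184, 183, 183, 184, 184, 180, 185, 181, 182, 181, 183, 182, 184, 183, 180, 183]
[101, 105, 106, 103, 103, 101, 97, 97, 91, 94, 98, 95, 82, 73, 67, 69, 65, 69, 56, 72, 118, 151, 173, 180, 176, 177, 175, 178, 180, 178, 176, 175, 178, 176, 176, 178, 173, 176, 175, 175, 176, 176, 178, 173, 178]
sole bottom 0 (9.01, 136, 0.12, [-0.159, 738.646]) (291.5, 60)
sole bottom 8 (9.01, 136, 0.12, [-0.159, 737.637]) (291.5, 60)
sole top 60 (9.08, 136, 0.03, [-0.16, 731.346]) (np.float32(291.0162), 60)
```

Plate 9.5 deg, blade 9.5 deg, sole 9.1 deg, all well within tolerance. Handing in.

```bash
python3 - <<'E'
from h import *
print(bot.close_job()); obs()
E
```

```text
the job is handed in; nothing more can be done
None
the job is handed in; nothing more can be done
```

The job is done and handed in at about 32 s of the 72 s allowed. The bevel is locked, released and standing against the foot plate in the blue jig.

I slid the bevel along the aluminium rail until it stopped on the sole. The wrist force peaked at 24 N there, including drag on the bench and rail, so it stayed under the 25 N plaster limit. I then pressed the lever to its hard stop, carried the bevel over and slid it home along the blue rail until it stopped, pushing the plate only with the bevel.

- **Angles:** my last close-ups put the sole at 9.1°, and the plate and blade both at 9.5°. That is about 0.5° apart, against the 2.3° allowed. An earlier, coarser check from the top camera gave sole 8–9°, plate about 10° and blade about 5°. The low blade figure came from a rough manual reading, and the close-up replaced it.
- **Final state:** in the pictures the lever is down and the blade lies flush along the plate. The robot is clear of everything.
- **Bystanders:** I never brought the arm or bevel into contact with one. The bowl, offcut and collar look undisturbed in the later pictures, but I did not re-measure any of them or recheck the spatula and jar at the end.
- **Not seen directly:** while the bevel was in the plaster corner the foot hid the blade. That it was home there rests on the stop force and the matching angles.

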